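# Find the hidden catch of the maple secret box

## Task

One of the five flush square tiles in the top of the maple secret box is the hidden catch of its drawer; the other four are dummies and look the same. With closed fingertips feel gently across the tiles for the one that gives, and press it in until the drawer springs open, then let go of it and leave the drawer open. Do not pick up or disturb any of the toys and jars standing on and around the box.

Things in the scene. Friction and masses are not known exactly. Their poses are not given: they have to be found in the camera images.
- chest: Secret box of maple on a low round turntable (locked), fixed. Origin: on the work surface below its centre; z up, x from its drawer front to its back, y along its length. Box 200 (x) by 300 (y), flat top at z = 100 mm. The drawer front is the whole -x face, without a handle. The back part of the top (x above 35 mm) carries the bus and the cup.
- tile_row (a point): Centre of the middle one of five square tiles in the box's top, on its upper face; axes as the box's, at x = -45, y = 0, z = 98 mm in its frame. The tiles, 46 mm square, lie in 48 mm wells in a row along y, 54 mm apart (y = -108, -54, 0, 54, 108), tops 2 mm below the box's top. Four are rigid; one, in a random well, is the catch.
- catch (a joint): How far the live tile is pressed in, m: 0 at rest, 0.006 fully in. Sprung: about 1 N to start, 5 N fully in; it lets the drawer go beyond about 4.5 mm, so press to the stop, and it rises again when let go. Its value does not tell which well it lies in.
- drawer (a joint): How far the drawer is out, m: 0 shut (up to 0.002 of play), 0.06 fully out. When the catch is pressed in it slides out towards the box's -x by itself within about a second, and stays out.
- bus: Red tin toy bus, loose, 36 x 90 x 46 mm high, on the back part of the box's top; origin under its centre. Leave alone.
- cup: Small blue ceramic cup, loose, 54 mm wide, 45 mm high, on the back part of the box's top; origin under its centre. Leave alone.
- jar: Glass jar, loose, 72 mm wide, 105 mm high, on the table to the left of the box; origin under its centre. Leave alone.
- vase: White bud vase, loose, 68 mm wide, 95 mm high, on the table to the left of the box; origin under its centre. Leave alone.
- mallet: Wooden xylophone mallet, loose, lying along its x, 220 mm long, 29 mm high; origin under its middle. Leave alone.
- block_tower: Stepped round wooden tower, loose, 60 mm wide, 75 mm high, on the table to the right of the box; origin under its centre. Leave alone.

How it is judged:
By the outcome, as a careful person would: the job done as asked, in the order asked, and still so for the second after the job is handed in, with the robot touching nothing.
It also fails if it takes over 54 s, if anything falls off the work surface, if the arm or the gripper's body presses on something with over 40 N, if the wrist force passes 120 N, or if a joint passes its speed limit or range.

## Robot

A 7-joint arm with a two-finger parallel gripper is mounted at the origin on the work surface. World frame = base frame: x ahead of the robot, y to its left, z up, the work surface at z = 0. Lengths are in m, angles in degrees, forces in N, time in s.
With the tool pointing down it reaches from about 0.425 to 0.875 m from the base axis. Payload 4.7 kg.
Tool frame: the origin (TCP) lies on the centre line of the jaws, within the pads' length; the fingertips stand 11 mm ahead of it and the grasp point (between the pads) lies 8 mm behind it; z points along the fingers, y is the direction in which the jaws open and shut (so a half turn about z gives the same grasp; the last joint's range is limited). The gripper opens to 87 mm and grips with 3 to 60 N. Pads are 19 mm wide; open, the fingers measure 117 mm over their backs; the gripper's body (75 mm by 190 mm) begins 51 mm behind the grasp point.
Start: joints at [-68.692, 18.392, -4.016, 83.108, 1.295, 78.541, -3.26], TCP at [0.228, 0.609, 0.234] pointing down, gripper open.
Joint ranges: [-163.93, 163.93], [-17.29, 119.83], [-79.2, 71.16], [3.27, 140.29], [-89.18, 269.18], [5.43, 117.66], [-154.24, 154.24]. Speed limits (degrees/s): [147.25, 147.25, 180, 180, 180, 180, 180].

## Interface

Orientations are given as [roll, pitch, yaw] about the fixed x, y, z axes, in that order (R = Rz(yaw) Ry(pitch) Rx(roll)).
In Python, from cell import env gives the robot as it stands.
- The arm moves only by the tool servo_tool, never from a script. Its argument "moves" is text: rows parted by semicolons, each of 7 numbers parted by spaces: the shift along the tool's x, y, z as a fraction of full scale, then the turn, a rotation vector about the tool's x, y, z as a fraction of full scale, then the gripper's target within -1 to 1 (shut at 1, half-way at 0, fully open at -1). A call has 1 to 20 rows; each row shifts and turns the pose as measured when the row begins, along the tool's axes as they then stand; what a row does not reach is not made up. Full scale, the value 1, is 1000 mm for a shift and 0.5 rad for a turn. A row lasts 1/12 s, in which the tool goes at most 41.7 mm and 7.16 degrees, less where a joint would pass 70% of its speed; a pose out of reach is approached as far as the arm can. A call with a number of a shift or a turn outside -1 to 1 is refused whole. A call with a gripper value outside its range is refused whole. The fingers move at their own pace and stop on an object; "squeeze" is the grip in N (left out, the last holds). Time passes only in rows, so rows that do not move let the fingers close. It gives the time, the measured TCP pose, the force and the opening at its end, in the units of the state.
- env.get_obs(): the state, without advancing time (a new reading comes with each control period).
- env.read_camera(name): name is "scene" or "top" or "wrist"; returns a dict with "img" (400x640x3 uint8, red, green, blue), "range_z" (400x640 float32, m along the optical axis (not along the pixel's ray), 0 where there is no reading), "mtx" (3x3 intrinsics, pixels), "k1" (the pictures are not rectified: a ray, as slopes to the right and down, at radius r is drawn at 1 + k1 r^2 times it, then the intrinsics apply), "T" (4x4, takes a point from camera to world coordinates); the wrist camera has in their place "hand_eye" (4x4, takes a point from camera to tool coordinates, whose origin is the TCP and whose axes are the flange's). Camera axes: x right, y up, looking along -z (the intrinsics and any distortion apply to the point x, -y, -z); pixel columns grow to the right and rows downward; lengths in m; the calibration is good to about 2 mm. A picture is of the moment at which its call begins: read the wrist's pose just before it.
- env.sign_off(): hands the job in, once; it reports no verdict.
The state is a dict: "time_s": time; "qpos": joint angles; "joint_velocities": joint speeds; "effort": joint torques, N m; "tool_pos": TCP position; "tool_rot": TCP orientation; "force": force on the tool from outside, world axes, zero at the start; "wrist_torque": the same for the moment, N m; "grip_width": finger opening in m.
Only numpy, scipy, OpenCV 4.12 (cv2) and the standard library are available. Lean on these libraries where they do the work, as an engineer would, in place of code of your own. Each camera call takes 0.05 s, during which the arm holds its last target.

## Working session

There is one attempt and no reset: what is moved stays moved. The work goes in short steps, Python scripts to look and compute and a tool call to move; the robot and the scene stay as the last step left them, time stands still between calls to the robot, and variables do not carry over. Pictures are saved under pics/ and viewed, and the job is handed in when it is done.

Besides the shell and the picture viewer there is one more tool, called after "Request:" as name(argument=value, ...), one argument or row to a line, values as JSON. servo_tool: Moves the arm, as the interface text tells. Its arguments: {"type":"object","properties":{"moves":{"type":"string"},"squeeze":{"type":"number"}},"required":["moves"]}

```bash
ls; mkdir -p pics; python3 - <<'E'
from cell import env
import cv2,pickle
o=env.get_obs();print(o)
for n in ["scene","top"]:
    c=env.read_camera(n);pickle.dump(c,open(f"{n}.pkl","wb"))
    cv2.imwrite(f"pics/{n}1.png",c["img"][:,:,::-1]);print(n,c["mtx"],c["k1"],c["T"])
E
```

```text
pics
{'time_s': 0.0, 'qpos': array([-68.69139727,  18.44051336,  -4.01555972,  83.17666174,
         1.29664778,  78.54132991,  -3.25993397]), 'joint_velocities': array([-0.06035938,  0.03719735, -0.19343933, -0.00747419,  0.09340745,
        0.12726508,  0.04550325]), 'effort': array([-3.51208701e-04, -4.91308272e+01, -4.03923551e-01, -3.12526667e+01,
       -6.38339692e-02,  4.37212118e-02,  1.76461681e-04]), 'tool_pos': array([0.22750619, 0.60829679, 0.23242963]), 'tool_rot': array([-1.79886834e+02,  7.46830451e-03,  1.59501615e+02]), 'force': array([ 1.45953855, -1.20432028,  0.43021198]), 'wrist_torque': array([ 0.02726295, -0.00852159, -0.00951786]), 'grip_width': 0.08694444416634907}
scene [[462.32093392   0.         315.78104104]
 [  0.         462.32093392 202.11090591]
 [  0.           0.           1.        ]] -0.10958337119287492 [[-0.47831838 -0.74954057  0.45760296  1.24568093]
 [ 0.87814522 -0.41328275  0.24095301  0.35875406]
 [ 0.00851535  0.5170941   0.85588619  1.33879223]
 [ 0.          0.          0.          1.        ]]
top [[492.15657451   0.         319.15998548]
 [  0.         492.15657451 193.45018527]
 [  0.           0.           1.        ]] -0.018113026232920163 [[ 0.12293523  0.97190533 -0.20071611  0.30125572]
 [-0.99241185  0.12087837 -0.02251961 -0.01637932]
 [ 0.00237531  0.2019615   0.97939058  1.37048952]
 [ 0.          0.          0.          1.        ]]
```

View pics/scene1.png

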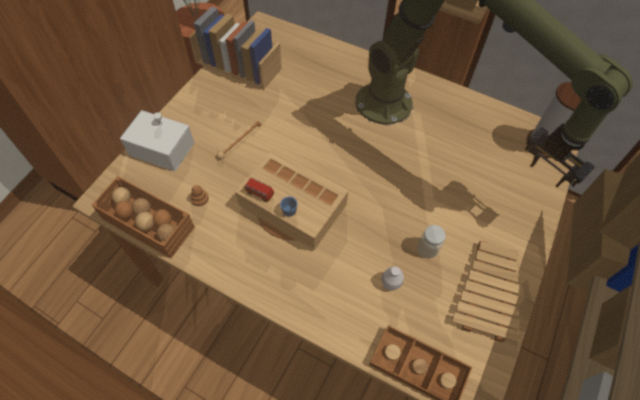

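View pics/top1.png

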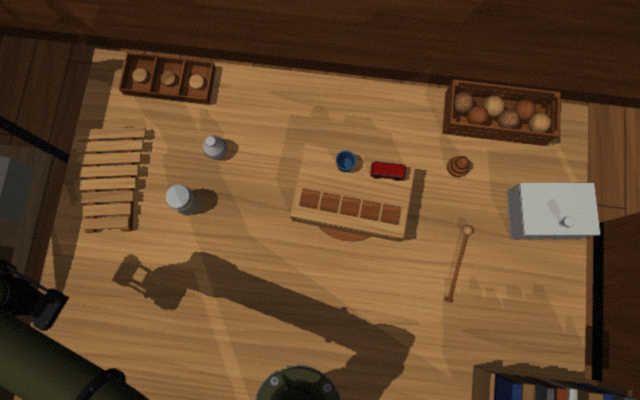

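The box is right of centre in the top view, with its five tiles from about (310,199) to (391,214) and the drawer side facing the robot. Next I'll measure the tile and obstacle positions.

```bash
cat > h.py <<'E'
import numpy as np,cv2
def deproj(c,uv,z=None):
    uv=np.array(uv,float).reshape(-1,1,2)
    D=np.array([c["k1"],0,0,0.])
    s=cv2.undistortPoints(uv,c["mtx"],D,None,None,None)
    s=s.reshape(-1,2)
    return np.c_[s[:,0],-s[:,1],-np.ones(len(s))]
def world(c,uv,T=None,z=None):
    T=c["T"] if T is None else T
    d=deproj(c,uv)
    if z is not None:
        w=d@T[:3,:3].T; return T[:3,3]+w*((z-T[2,3])/w[:,2:3])
    uvi=np.round(np.array(uv).reshape(-1,2)).astype(int)
    r=c["range_z"][uvi[:,1],uvi[:,0]][:,None]
    return (d*r)@T[:3,:3].T+T[:3,3]
E
python3 - <<'E'
import pickle,cv2,numpy as np
from h import *
for n in ["top","scene"]:
    c=pickle.load(open(n+".pkl","rb"))
    vv,uu=np.mgrid[0:400,0:640]; uv=np.c_[uu.ravel(),vv.ravel()]
    P=world(c,uv).reshape(400,640,3)
    img=c["img"].astype(int)
    r=c["range_z"]>0
    box=r&(abs(P[...,2]-.1)<.008)&(P[...,0]>.35)&(P[...,0]<.85)&(abs(P[...,1]+.1)<.25)
    # largest comp
    k,l,st,ce=cv2.connectedComponentsWithStats(box.astype(np.uint8)); i=1+st[1:,4].argmax(); m=l==i
    xy=P[m][:,:2]; print(n,st[i],"z",np.median(P[m][:,2]),cv2.minAreaRect((xy*1000).astype(np.float32)))
    lum=img.sum(2); 
    hull=cv2.fillConvexPoly(np.zeros((400,640),np.uint8),cv2.convexHull(np.c_[uu[m],vv[m]].astype(np.int32)),1)>0
    ratio=img[...,0]/(img[...,2]+1.)
    print(np.percentile(lum[m],[5,15,25,35,50,75]))
    cv2.imwrite(f"pics/{n}_z.png",cv2.resize(c["img"][130:260,220:430,::-1] if n=="top" else c["img"][140:260,220:370,::-1],None,fx=3.8,fy=3.8,interpolation=cv2.INTER_CUBIC))
    for lo in (.02,.06,.12,.2,.3): pass
    h=r&(P[...,2]>.02)&(P[...,0]>.2)&(P[...,0]<1)&(abs(P[...,1])<.6)
    k,l,st,ce=cv2.connectedComponentsWithStats(h.astype(np.uint8))
    for j in range(1,k):
        if st[j,4]>40:
            q=P[l==j]; print(st[j],q.min(0).round(3),q.max(0).round(3))
E
```

```text
top [ 291  144  125   94 7391] z 0.09851063630326062 ((582.7845458984375, -75.70497131347656), (300.83184814453125, 201.72235107421875), 85.92237854003906)
[192. 211. 269. 323. 342. 362.]
[129  53  86  49 949] [0.806 0.369 0.02 ] [0.93  0.6   0.046]
[134  68  13  14 118] [0.848 0.565 0.02 ] [0.889 0.599 0.029]
[161  71  15  14 135] [0.847 0.478 0.02 ] [0.889 0.522 0.03 ]
[189  75  15  14 131] [0.847 0.394 0.02 ] [0.888 0.437 0.03 ]
[ 443   80  111   63 4648] [ 0.802 -0.6    0.02 ] [ 0.938 -0.316  0.096]
[ 100  126   46  105 2416] [0.405 0.524 0.02 ] [0.707 0.6   0.041]
[203 135  24  25 464] [0.637 0.29  0.022] [0.701 0.354 0.101]
[ 291  144  125   98 8862] [ 0.472 -0.232  0.021] [0.692 0.081 0.153]
[448 156  21  19 287] [ 0.68  -0.389  0.02 ] [ 0.73  -0.338  0.081]
[ 508  183   45   56 2201] [ 0.518 -0.6    0.02 ] [ 0.667 -0.511  0.105]
[166 185  33  30 741] [0.472 0.345 0.02 ] [0.542 0.414 0.111]
[462 225  11  10  68] [ 0.515 -0.417  0.02 ] [ 0.539 -0.389  0.032]
[   0  275   69   56 2106] [0.2   0.384 0.291] [0.263 0.6   0.658]
scene [ 236  150  112   89 4408] z 0.0994260826203035 
[... 224 characters left out ...]
315] [ 0.517 -0.6    0.02 ] [ 0.671 -0.514  0.109]
[ 236  150  112   99 6230] [ 0.476 -0.235  0.02 ] [0.698 0.08  0.152]
[  97  179   96   77 3029] [ 0.803 -0.6    0.02 ] [ 0.938 -0.318  0.1  ]
[190 185  18  19 233] [ 0.683 -0.396  0.02 ] [ 0.741 -0.341  0.082]
[418 225  27  32 623] [0.477 0.345 0.02 ] [0.55  0.415 0.113]
[ 452  240   53   91 2010] [0.406 0.52  0.02 ] [0.71  0.6   0.041]
[381 266  23  24 418] [0.65  0.289 0.022] [0.708 0.356 0.103]
[369 325  94  75 823] [0.809 0.367 0.02 ] [0.932 0.599 0.047]
[385 345  16  15 157] [0.851 0.393 0.02 ] [0.893 0.433 0.034]
[412 359  16  15 170] [0.85  0.476 0.02 ] [0.892 0.519 0.03 ]
[441 372  14  16 162] [0.849 0.561 0.02 ] [0.89  0.6   0.031]
```

```bash
python3 - <<'E'
import pickle,cv2,numpy as np
from h import *
for n in ["top","scene"]:
    c=pickle.load(open(n+".pkl","rb"))
    T=c["T"]
    vv,uu=np.mgrid[0:400,0:640]; uv=np.c_[uu.ravel(),vv.ravel()]
    P=world(c,uv,z=.098).reshape(400,640,3)
    img=c["img"].astype(int)
    x,y=P[...,0],P[...,1]
    yaw=np.radians(-4.3); cx,cy=(.583,-.0765)
    X=(x-cx)*np.cos(yaw)+(y-cy)*np.sin(yaw); Y=-(x-cx)*np.sin(yaw)+(y-cy)*np.cos(yaw)
    roi=(abs(X+.045)<.045)&(abs(Y)<.145)
    lum=img.sum(2).astype(float); t,_=cv2.threshold(lum[roi].clip(0,765).__truediv__(3).astype(np.uint8).reshape(-1,1),0,255,cv2.THRESH_OTSU)
    m=(roi&(lum/3<=t)).astype(np.uint8)
    k,l,st,ce=cv2.connectedComponentsWithStats(m,connectivity=4)
    cs=[]
    for j in range(1,k):
        if st[j,4]>60:
            q=P[l==j][:,:2]; r=cv2.minAreaRect((q*1000).astype(np.float32)); print(n,st[j,4],q.mean(0).round(4),r, "box", X[l==j].mean().round(4),Y[l==j].mean().round(4))
E
```

```text
top 334 [0.5454 0.0365] ((545.7515869140625, 36.71221923828125), (49.25809097290039, 48.22216796875), 86.56200408935547) box -0.0459 0.1099
top 337 [ 0.5418 -0.0177] ((541.9116821289062, -17.706214904785156), (48.604801177978516, 49.27202224731445), 85.9131088256836) box -0.0455 0.0556
top 339 [ 0.5381 -0.0718] ((538.2904663085938, -71.88102722167969), (48.82024002075195, 49.265899658203125), 87.25276947021484) box -0.0452 0.0014
top 343 [ 0.5343 -0.1255] ((534.8195190429688, -125.51185607910156), (48.429893493652344, 49.73386764526367), 85.6092529296875) box -0.0449 -0.0525
top 345 [ 0.5304 -0.1793] ((530.641357421875, -179.46444702148438), (48.70823669433594, 49.66539764404297), 85.60700225830078) box -0.0448 -0.1064
scene 165 [ 0.5295 -0.183 ] ((529.763427734375, -182.96644592285156), (47.52431869506836, 47.143009185791016), 83.0943832397461) box -0.0454 -0.1102
scene 174 [ 0.5333 -0.1295] ((533.3714599609375, -129.6633758544922), (48.062618255615234, 46.96314239501953), 87.09454345703125) box -0.0456 -0.0566
scene 184 [ 0.5371 -0.0752] ((537.2513427734375, -75.6527099609375), (48.24025344848633, 47.56977844238281), 84.28006744384766) box -0.0459 -0.0022
scene 189 [ 0.5412 -0.0215] ((541.4234008789062, -21.383861541748047), (48.09447479248047, 48.02801513671875), 85.26585388183594) box -0.0458 0.0517
scene 193 [0.5444 0.0327] ((544.51416015625, 33.03730010986328), (49.033321380615234, 46.57655715942383), 86.02684020996094) box -0.0466 0.106
```

View pics/top_z.png

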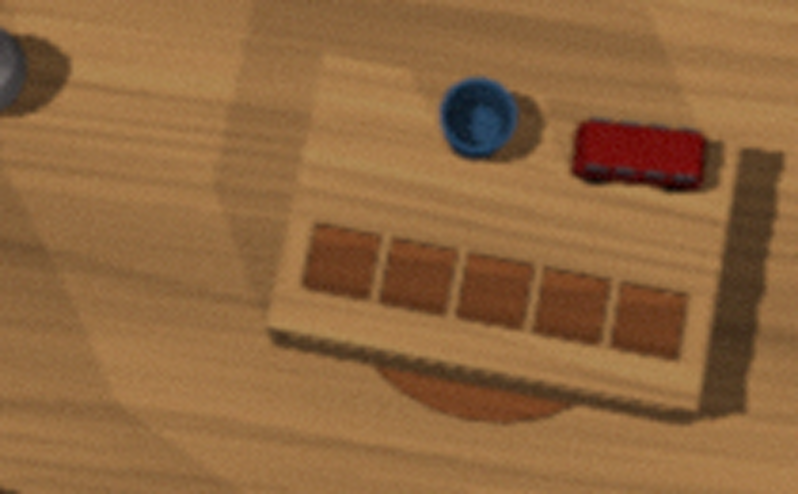

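Request:
servo_tool(
  moves="0 0 0 0 0 -0.143 1;0 0 0 0 0 -0.143 1;0 0 0 0 0 -0.143 1;0 0 0 0 0 -0.143 1;-0.022 -0.034 0 0 0 0 1;-0.022 -0.034 0 0 0 0 1;-0.022 -0.034 0 0 0 0 1;-0.022 -0.034 0 0 0 0 1;-0.022 -0.034 0 0 0 0 1;-0.022 -0.034 0 0 0 0 1;-0.022 -0.034 0 0 0 0 1;-0.022 -0.034 0 0 0 0 1;-0.022 -0.034 0 0 0 0 1;-0.022 -0.034 0 0 0 0 1;-0.022 -0.034 0 0 0 0 1;-0.022 -0.034 0 0 0 0 1",
  squeeze=20,
)

```text
time_s: 1.43
tool_pos: [0.4658, 0.18, 0.2226]
tool_rot: [-179.5, -0.8, 178.0]
force: [-0.1, 0.9, 0.8]
grip_width: 0.0006
```

```bash
cat > mv.py <<'E'
import sys,numpy as np
from scipy.spatial.transform import Rotation as R
from cell import env
o=env.get_obs(); p=o["tool_pos"]; r=R.from_euler("xyz",o["tool_rot"],degrees=True)
t=np.array([float(a) for a in sys.argv[1:4]]); rt=R.from_euler("xyz",[180,0,175.9],degrees=True)
print("t",o["time_s"],"pos",p.round(4),"F",o["force"].round(2),"rot",o["tool_rot"].round(2))
print("shift",r.inv().apply(t-p).round(4),"turn",((r.inv()*rt).as_rotvec()/.5).round(3))
E
python3 mv.py .545 .0346 .150
```

```text
t 1.4333 pos [0.4658 0.18   0.2226] F [-0.08  0.9   0.75] rot [-179.46   -0.75  177.98]
shift [-0.0853 -0.1418  0.0729] turn [-0.019 -0.026  0.073]
```

Request:
servo_tool(
  moves="-0.021 -0.035 0.018 -0.01 -0.013 0.037 1;-0.021 -0.035 0.018 -0.01 -0.013 0.037 1;-0.021 -0.035 0.018 0 0 0 1;-0.021 -0.035 0.018 0 0 0 1;0 0 0 0 0 0 1",
)

```text
time_s: 1.85
tool_pos: [0.538, 0.0343, 0.1567]
tool_rot: [-179.9, 0.4, 175.1]
force: [-0.9, -0.6, -0.6]
grip_width: 0.0003
```

```bash
python3 mv.py .545 .0346 .13; python3 - <<'E'
from cell import env
import cv2
c=env.read_camera("wrist");cv2.imwrite("pics/w1.png",c["img"][:,:,::-1])
E
```

```text
t 1.85 pos [0.538  0.0343 0.1567] F [-0.88 -0.64 -0.56] rot [-179.94    0.39  175.07]
shift [-0.0068  0.0009  0.0268] turn [-0.002  0.013 -0.029]
```

View pics/w1.png

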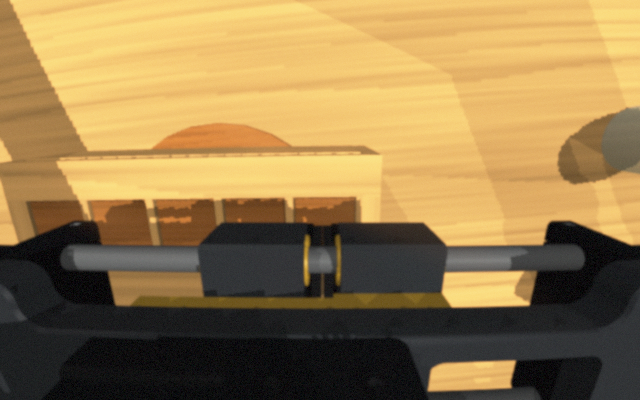

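The wrist view shows the tile row at about y=200–245 px. The closed fingers, at about (322,260), line up with the end tile at about (325,210). Now I'll lower gently.

Request:
servo_tool(
  moves="-0.004 0 0.014 0 0.006 -0.015 1;-0.004 0 0.013 0 0.006 -0.015 1;0 0 0.005 0 0 0 1;0 0 0 0 0 0 1",
)

```text
time_s: 2.23
tool_pos: [0.545, 0.0402, 0.124]
tool_rot: [179.8, -0.1, 176.2]
force: [-0.7, -0.5, -0.1]
grip_width: 0.0002
```

```bash
python3 mv.py .545 .0346 .109
```

```text
t 2.2333 pos [0.545  0.0402 0.124 ] F [-0.72 -0.5  -0.07] rot [ 1.7978e+02 -1.0000e-01  1.7616e+02]
shift [-0.0004 -0.0057  0.015 ] turn [ 0.008 -0.004  0.009]
```

Request:
servo_tool(
  moves="0 -0.0055 0.006 0.008 -0.004 0.009 1;0 0 0.003 0 0 0 1;0 0 0.002 0 0 0 1;0 0 0 0 0 0 1",
)

```text
time_s: 2.57
tool_pos: [0.544, 0.0376, 0.1127]
tool_rot: [180.0, 0.0, 176.2]
force: [-0.7, 0.3, 0.1]
grip_width: 0.0002
```

Request:
servo_tool(
  moves="0 0 0.002 0 0 0 1;0 0 0 0 0 0 1",
)

```text
time_s: 2.73
tool_pos: [0.5442, 0.0381, 0.1111]
tool_rot: [179.9, 0.1, 176.2]
force: [-0.6, -0.4, -0.5]
grip_width: 0.0003
```

Request:
servo_tool(
  moves="0 0 0.002 0 0 0 1;0 0 0 0 0 0 1",
)

```text
time_s: 2.9
tool_pos: [0.5449, 0.0383, 0.1099]
tool_rot: [179.9, 0.2, 176.2]
force: [-0.3, -0.2, 0.0]
grip_width: 0.0004
```

Request:
servo_tool(
  moves="0 -0.003 0.001 0 0 0 1;0 0 0.001 0 0 0 1;0 0 0 0 0 0 1",
)

```text
time_s: 3.15
tool_pos: [0.5453, 0.0362, 0.1098]
tool_rot: [179.8, 0.2, 176.2]
force: [-1.1, -0.4, -0.1]
grip_width: 0.0008
```

Request:
servo_tool(
  moves="0 0 0.002 0 0 0 1;0 0 0 0 0 0 1",
)

```text
time_s: 3.32
tool_pos: [0.5459, 0.0359, 0.11]
tool_rot: [179.7, 0.3, 176.2]
force: [-0.5, 0.8, 0.6]
grip_width: -0.0001
```

Request:
servo_tool(
  moves="0 0 0.002 0 0 0 1;0 0 0 0 0 0 1",
)

```text
time_s: 3.48
tool_pos: [0.5466, 0.0356, 0.1098]
tool_rot: [179.6, 0.4, 176.2]
force: [0.4, -0.1, 0.4]
grip_width: 0.0002
```

Request:
servo_tool(
  moves="0 0 0.004 0 0 0 1",
)

```text
time_s: 3.57
tool_pos: [0.5471, 0.0356, 0.1092]
tool_rot: [179.6, 0.4, 176.2]
force: [-15.5, -1.0, 48.4]
grip_width: 0.0005
```

Request:
servo_tool(
  moves="0 0 0.006 0 0 0 1",
)

```text
time_s: 3.65
tool_pos: [0.5472, 0.0356, 0.1091]
tool_rot: [179.4, 0.3, 176.2]
force: [-24.4, -1.8, 59.4]
grip_width: 0.0005
```

That tile is rigid: it stops at z=0.109 and the force climbs. Next tile.

Request:
servo_tool(
  moves="0 0 -0.012 0 0 0 1;0 0 -0.005 0 0 0 1;0 -0.027 0 0 0 0 1;0 -0.027 0 0 0 0 1;0 0 0 0 0 0 1",
)

```text
time_s: 4.07
tool_pos: [0.5446, -0.0188, 0.1278]
tool_rot: [179.4, 0.5, 176.4]
force: [-0.0, -0.6, 0.9]
grip_width: 0.0006
```

```bash
python3 mv.py .5416 -.0196 .112
```

```text
t 4.0667 pos [ 0.5446 -0.0188  0.1278] F [-0.01 -0.55  0.93] rot [179.36   0.53 176.4 ]
shift [ 0.0031 -0.0012  0.0157] turn [0.022 0.019 0.018]
```

Request:
servo_tool(
  moves="0.003 -0.001 0.008 0.022 0.019 0.018 1;0 0 0.006 0 0 0 1;0 0 0.002 0 0 0 1;0 0 0 0 0 0 1",
)

```text
time_s: 4.4
tool_pos: [0.5409, -0.0205, 0.1094]
tool_rot: [-179.9, -0.1, 175.7]
force: [-2.9, -2.3, 14.9]
grip_width: 0.0008
```

Request:
servo_tool(
  moves="0 0 0.0025 0 0 0 1;0 0 0.0025 0 0 0 1",
)

```text
time_s: 4.57
tool_pos: [0.541, -0.0205, 0.1093]
tool_rot: [-179.9, -0.3, 175.8]
force: [-8.8, -1.4, 23.0]
grip_width: 0.0005
```

Request:
servo_tool(
  moves="0 0 0.0025 0 0 0 1;0 0 0.0025 0 0 0 1",
)

```text
time_s: 4.73
tool_pos: [0.541, -0.0204, 0.1093]
tool_rot: [-179.8, -0.3, 175.9]
force: [-8.0, -3.1, 21.3]
grip_width: 0.0009
```

Rigid too, at 0.1093 with 21 N. Next, the middle tile.

Request:
servo_tool(
  moves="0 0 -0.012 0 0 0 1;0 0 -0.005 0 0 0 1;0 -0.027 0 0 0 0 1;0 -0.027 0 0 0 0 1;0 0 0 0 0 0 1",
)

```text
time_s: 5.15
tool_pos: [0.5376, -0.0691, 0.125]
tool_rot: [-179.9, -0.4, 176.6]
force: [0.8, -0.2, 0.1]
grip_width: 0.0003
```

```bash
python3 mv.py .5376 -.0735 .112
```

```text
t 5.15 pos [ 0.5376 -0.0691  0.125 ] F [ 0.76 -0.25  0.06] rot [-179.89   -0.44  176.62]
shift [-0.0003 -0.0044  0.013 ] turn [-0.004 -0.015  0.025]
```

Request:
servo_tool(
  moves="0 -0.0045 0.006 -0.004 -0.015 0.025 1;0 0 0.004 0 0 0 1;0 0 0.002 0 0 0 1;0 0 0 0 0 0 1",
)

```text
time_s: 5.48
tool_pos: [0.5366, -0.072, 0.1091]
tool_rot: [-180.0, -0.1, 175.9]
force: [0.3, -2.8, 4.6]
grip_width: 0.0007
```

Request:
servo_tool(
  moves="0 0 0.0025 0 0 0 1;0 0 0.0025 0 0 0 1",
)

```text
time_s: 5.65
tool_pos: [0.5368, -0.072, 0.1043]
tool_rot: [-179.9, -0.1, 176.0]
force: [-1.3, -2.4, 4.4]
grip_width: 0.0005
```

Request:
servo_tool(
  moves="0 0 0.0025 0 0 0 1;0 0 0.0025 0 0 0 1",
)

```text
time_s: 5.82
tool_pos: [0.5371, -0.072, 0.103]
tool_rot: [-180.0, -0.2, 176.1]
force: [-10.3, -0.6, 27.1]
grip_width: 0.0004
```

The middle tile gives. It went in 6 mm and is at its stop, so I'll hold it briefly and then release.

Request:
servo_tool(
  moves="0 0 0.001 0 0 0 1;0 0 0.001 0 0 0 1;0 0 0.001 0 0 0 1;0 0 0.001 0 0 0 1;0 0 0.001 0 0 0 1;0 0 0.001 0 0 0 1;0 0 0.001 0 0 0 1;0 0 0.001 0 0 0 1;0 0 0.001 0 0 0 1;0 0 0.001 0 0 0 1;0 0 0.001 0 0 0 1;0 0 0.001 0 0 0 1",
)

```text
time_s: 6.82
tool_pos: [0.5369, -0.072, 0.1034]
tool_rot: [179.8, -0.2, 176.2]
force: [-3.9, -1.5, 9.5]
grip_width: 0.0007
```

Request:
servo_tool(
  moves="0 0 -0.01 0 0 0 1;0 0 -0.015 0 0 0 1;0 0 -0.02 0 0 0 1;0 0 -0.03 0 0 0 1;0 0 -0.035 0 0 0 1;0 0 -0.035 0 0 0 1;0 0 -0.03 0 0 0 1;0 0 -0.02 0 0 0 1;0 0 0 0 0 0 1;0 0 0 0 0 0 1;0 0 0 0 0 0 1",
)

```text
time_s: 7.73
tool_pos: [0.5369, -0.0635, 0.3066]
tool_rot: [179.4, -0.4, 176.7]
force: [0.5, 0.1, -0.0]
grip_width: 0.0005
```

```bash
python3 - <<'E'
from cell import env
import cv2,numpy as np
print(env.get_obs()["tool_pos"],env.get_obs()["force"])
a=env.read_camera("scene")["img"];b=env.read_camera("top")["img"];w=env.read_camera("wrist")["img"]
r=lambda i:cv2.resize(i,(400,280),interpolation=cv2.INTER_CUBIC)
cv2.imwrite("pics/after.png",np.vstack([np.hstack([r(a[120:270,200:414]),r(b[120:260,240:440])]),np.hstack([r(w),r(b)])])[:,:,::-1])
E
```

```text
[ 0.53689497 -0.06349857  0.30664716] [ 0.47825788  0.08306659 -0.04329252]
```

View pics/after.png

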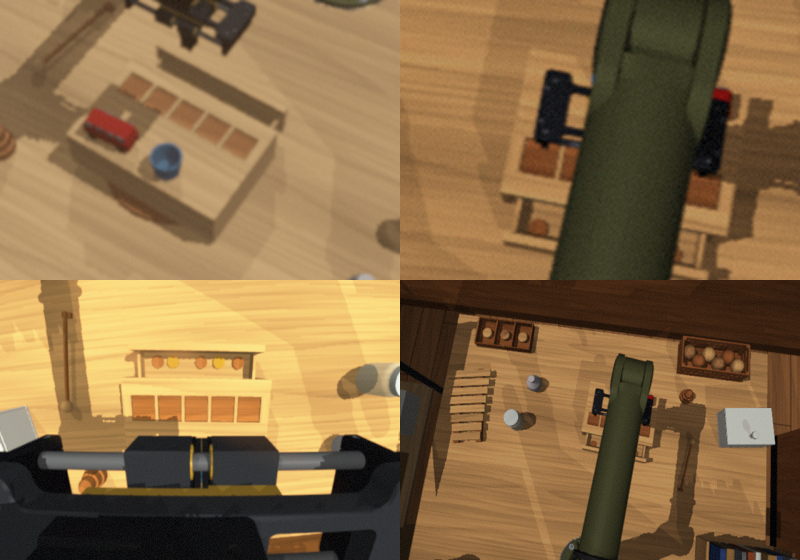

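The drawer is out and the bus and cup are still standing in place (composite, bottom-left and top-left). I'll measure the opening and then hand in.

```bash
python3 - <<'E'
from cell import env
import numpy as np, pickle
from h import *
from collections import Counter
c=env.read_camera("scene"); old=pickle.load(open("scene.pkl","rb"))
vv,uu=np.mgrid[0:400,0:640]; uv=np.c_[uu.ravel(),vv.ravel()]
def front(c):
    P=world(c,uv); ok=c["range_z"].ravel()>0
    d=P[:,:2]-[.584,-.0775]; a=np.radians(-4.1)
    X=d[:,0]*np.cos(a)+d[:,1]*np.sin(a); Y=-d[:,0]*np.sin(a)+d[:,1]*np.cos(a)
    m=ok&(abs(Y)<.14)&(P[:,2]>.06)&(P[:,2]<.11)&(X>-.2)&(X<.1); return np.percentile(X[m],[0.5,2,5])
print(front(old),front(c)); 
m=(abs(c["img"].astype(int)-old["img"]).sum(2)>90); 
o=env.get_obs();print(o["time_s"],o["force"],abs(o["joint_velocities"]).max())
env.sign_off()
E
```

```text
[-0.09812686 -0.09471863 -0.08900203] [-0.1581014  -0.15397583 -0.14871475]
7.9333 [-0.64198829  0.92237838  0.55110621] 0.22350328043734813
the job is handed in; nothing more can be done
```

The middle tile is the catch. I pressed it to its stop, about 6 mm in, held it for about a second, and let go; the drawer sprang open and stayed open. Before that, the two tiles on its left (y = 108 and 54 mm in the box frame) turned out to be rigid; the last two were not tried.

- **Drawer:** measured in the scene camera, its front moved from about -98 to -158 mm in the box frame, so it is about 60 mm out, which is fully open.
- **Arm:** after release it stood clear of the box at z = 0.307 m, still and with no contact force beyond sensor noise. I handed in at 7.9 s.
- **Toys and jars:** in the final pictures the bus and cup are still on the box, and the jar, vase, mallet and block tower still stand or lie around it. I checked this by eye and did not measure their positions.
- **Not so gentle:** I pressed the first dummy tile harder than intended, to about 64 N in total (59 N of it vertical). The later presses stayed under 30 N.

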